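# Turn the lunch box over and show its label to the reader

### The job

The closed lunch box lies lid-down on the desk. Stand it on its end on the desk and let go, take hold of it again to bring it lid-up, and hold it still and level over the label reader for two seconds: centred over its window with its long side parallel to the line through the reader's two posts, its underside at the height of the posts' tops. Then set it down gently, lid-up, flat inside the tray, without ever dropping or toppling it and without disturbing the mug, calculator or stapler.

Things in the scene. Friction and masses are not known exactly. Their poses are not given: they have to be found in the camera images.
- lunchbox: closed slim lunch box, about 0.25 kg: black body, red rim band, white lid, paper label on the underside; 130 (its x) by 60 (its y) by 38 mm (its z), straight sides. Origin: centre of its underside; z points from underside to lid, so down at the start (origin 38 mm above the desk). It lies left or right of the reader, its long side within 25 degrees of world y.
- reader: fixed grey label reader, 150 x 150 x 45 mm, dark window in its top. Two steel posts, 12 mm thick, on its far corners (its x = 66, y = 66 and -66 mm); their tops, 155 mm above the desk, mark the viewing height. Origin: centre of its underside; z up, x away from the robot, y left. At the viewing pose the box's long side lies along the reader's y (either way round).
- view (a point): centre of the viewing pose, over the middle of the reader's window, 155 mm above the desk: the place for the centre of the box's underside. Axes as the reader's.
- tray: low wooden lunch tray, fixed, 180 (its x) by 250 mm (its y) outside, rim 14 mm above the desk and 4 mm thick, floor 4 mm thick. Origin: centre of its underside; z up. It lies on the other side of the reader from the box.
- tray_floor (a point): centre of the top of the tray's floor, 4 mm above the desk
- mug: white mug, 80 mm across, 90 mm high, bystander; origin at the centre of its underside
- calculator: flat grey desk calculator 150 x 100 x 22 mm, bystander; origin at the centre of its underside
- stapler: stapler 130 x 36 x 56 mm, bystander, beyond the reader; origin at the centre of its underside
There are look-alikes about, which are no part of the job. Several things have the shape of the lunchbox; the one meant has the colours described above.

How it is judged:
On the way, in this order (a step that is already met when the one before it is completed fails the run):
1. the box stands on end on the desk, let go and at rest (angle between lunchbox's own z axis and vertical between 1.35 and 1.8 rad and (angle between lunchbox's own x axis and vertical below 0.2 rad or angle between lunchbox's own x axis and vertical above 2.94 rad) and height (world z) of lunchbox below 0.085 m and contact force between lunchbox and the fingers below 0.05 N and linear speed of lunchbox below 0.03 m/s), for 0.2 s.
2. the box is held lid-up, level and still at the viewing pose: underside centre within 25 mm of the view point sideways and 15 mm in height, lined up within 12 degrees (horizontal distance between lunchbox and view below 0.025 m and z of lunchbox in the frame of view between -0.015 and 0.015 m and angle between lunchbox's own z axis and vertical below 0.17 rad and angle between the x axis of lunchbox and the y axis of reader, either way round below 0.21 rad and linear speed of lunchbox below 0.04 m/s and contact force between lunchbox and the fingers above 0.5 N), for 1.5 s.
At the end, for the whole second after the job is handed in: The box lies lid-up and flat (within 3 degrees) on the tray's floor, wholly inside the rim (nothing resting on the rim), let go and at rest (angle between lunchbox's own z axis and vertical below 0.05 rad and z of lunchbox in the frame of tray between 0 and 0.008 m and x of lunchbox in the frame of tray between -0.06 and 0.06 m and y of lunchbox in the frame of tray between -0.095 and 0.095 m and contact force between lunchbox and the fingers below 0.05 N and linear speed of lunchbox below 0.02 m/s); the robot touches nothing.
It fails at once if the box drops, slides or topples freely (faster than 0.5 m/s while not held) (contact force between lunchbox and the fingers below 0.05 N and linear speed of lunchbox above 0.5 m/s).
It fails at once if the mug, calculator or stapler is moved more than 30 mm (distance of any of mug, calculator, stapler from where it was at the start of the episode above 0.03 m).
It also fails if it takes over 61 s, if anything falls off the work surface, if the arm or the gripper's body presses on something with over 40 N, if the wrist force passes 120 N, or if a joint passes its speed limit or range.

### The arm

A 6-joint arm with a two-finger parallel gripper is mounted at the origin on the work surface. World frame = base frame: x ahead of the robot, y to its left, z up, the work surface at z = 0. Lengths are in m, angles in rad, forces in N, time in s.
With the tool pointing down it reaches from about 0.275 to 0.875 m from the base axis. Payload 12.5 kg.
Tool frame: the origin (TCP) lies on the centre line of the jaws, within the pads' length; the fingertips stand r.finger_overhang ahead of it and the grasp point (between the pads) lies 3 mm ahead of it (r.finger_overhang is the distance from the TCP to the fingertips, in m); z points along the fingers, y is the line along which they close (so a half turn about z gives the same grasp; the last joint's range is limited). The gripper opens to 85 mm and grips with 20 to 120 N. Pads are 22 mm wide; open, the fingers measure 114 mm over their backs; the gripper's body (76 mm by 85 mm) begins 54 mm behind the grasp point. The pads swing forward as they close: fully open they stand 13 mm farther back than shut.
Start: joints at [-1.388, 0.351, 1.652, -0, 1.139, -0.085], TCP at [0.146, -0.53, 0.253] pointing down, gripper open.
Joint ranges: [-2.75, 2.75], [-0.79, 2.1], [0.01, 2.65], [-1.57, 4.71], [0.07, 3.14], [-2.87, 2.87]. Speed limits (rad/s): [2.22, 2.22, 2.79, 3.14, 3.14, 3.14].

### API

Orientations are given as a unit quaternion [x, y, z, w].
In Python, from cell import r, optics gives the robot as it stands. The module is installed in compiled form; this text tells all that it offers. Calls block until the motion is done:
- r.move_to(position, orientation): joint-space move of the TCP to a pose.
- r.move_linear(position, rot=None, vel=0.15): straight line of the TCP; rot=None keeps the orientation; vel is the mean speed in m/s.
- r.set_joints(angles): joint-space move.
- r.set_gripper(opening, squeeze=None): opening from 0.0 (shut) to 1.0 (fully open); squeeze is the grip in N (None keeps the last); returns when the fingers have stopped.
- r.sleep(seconds).
- r.inverse_kinematics(position, orientation): joint angles nearest the present ones, or None.
- optics.get_image(name): name is "side" or "top"; returns a dict with "pixels" (480x640x3 uint8, red, green, blue), "depth" (480x640 float32, m along the optical axis (not along the pixel's ray), 0 where there is no reading), "fx", "fy", "cx", "cy" (pixels), "camera_from_world" (4x4, takes a point from world to camera coordinates). Camera axes: x right, y down, z forward; pixel columns grow to the right and rows downward; lengths in m; the calibration is good to about 2 mm. A picture is of the moment at which its call begins.
A pose or a line that the arm cannot do raises r.PlanningError and nothing moves.
- r.hand_in(): hands the job in; it is judged then, once.
Readings, each from a call of its own:
- r.current_t(): time.
- r.current_q(): joint angles.
- r.current_qvel(): joint speeds.
- r.current_effort(): joint torques, N m.
- r.current_tool_pos(): TCP position.
- r.current_ee_rot(): TCP orientation.
- r.current_contact_force(): force on the tool from outside, world axes, zero at the start.
- r.current_torque(): the same for the moment, N m.
- r.current_opening(): opening from 0.0 (shut) to 1.0 (fully open).
- r.current_finger_force(): force on a finger pad.
Only numpy, scipy, OpenCV 4.12 (cv2) and the standard library are available. Lean on these libraries where they do the work, as an engineer would, in place of code of your own. Each camera call takes 0.05 s, during which the arm holds its last target. There are 200 camera calls.

## Working session

There is one attempt and no reset: what is moved stays moved. The work goes in short steps, each a Python script; the robot and the scene stay as the last script left them, time stands still between calls to the robot, and variables do not carry over. Pictures are saved under pics/ and viewed, at most 10 in all, crops included, and the job is handed in when it is done.

```bash
mkdir -p pics; python3 - <<'E'
from cell import r, optics
import cv2,numpy as np
for n in("top","side"):
    d=optics.get_image(n); cv2.imwrite(f"pics/{n}0.png",d["pixels"][:,:,::-1])
    T=d["camera_from_world"]; print(n,d["fx"],d["cx"],d["cy"],np.round(np.linalg.inv(T),3).tolist(),(d["depth"]>0).mean())
    np.savez(f"{n}0.npz",**d)
print(r.finger_overhang,r.current_t(),r.current_ee_rot())
E
```

```text
top 466.7565665808866 326.8218285237849 242.5146558231963 [[0.008, -0.99, 0.137, 0.505], [-1.0, -0.009, -0.002, -0.02], [0.004, -0.137, -0.991, 1.136], [0.0, 0.0, 0.0, 1.0]] 0.99603515625
side 560.1333568771229 314.0161454387882 232.52974932356454 [[-0.738, -0.453, 0.5, 0.05], [-0.674, 0.507, -0.536, 0.595], [-0.011, -0.733, -0.68, 0.895], [0.0, 0.0, 0.0, 1.0]] 0.9959765625
0.022 0.1 [ 9.91046664e-01  1.33514884e-01 -1.97696299e-05 -5.33339509e-04]
```

View pics/top0.png

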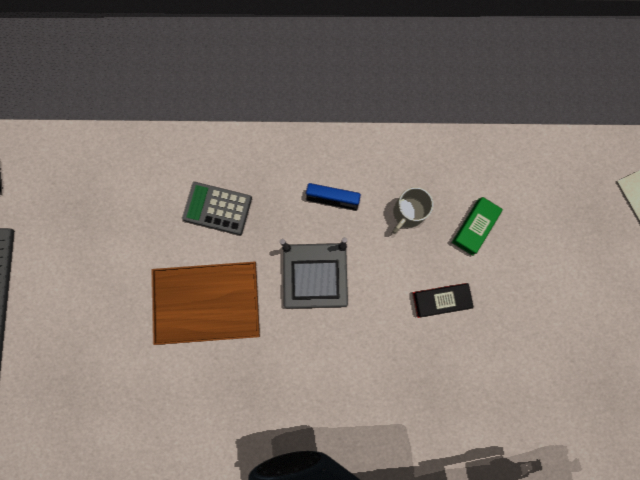

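View pics/side0.png

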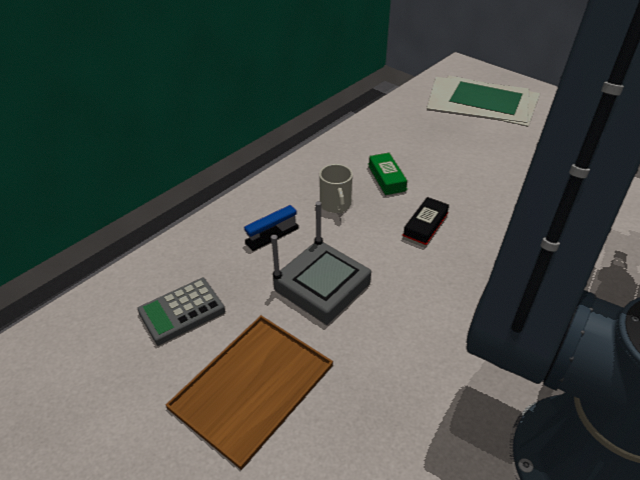

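The top view shows the reader at (315,276), the tray at (206,304), the mug at (413,206), the stapler at (333,196) and the calculator at (218,208). There are two look-alikes: a green box at top (478,226) / side (388,173), and a black one at top (443,300) / side (427,220). The black one shows a red edge, so it fits the description. I'll confirm that in an enlarged crop while I measure.

```bash
cat > h.py <<'E'
import numpy as np,cv2
def pts(d):
    "world point of every pixel, from depth"
    v,u=np.mgrid[:480,:640]; z=d["depth"]
    P=np.stack([(u-d["cx"])/d["fx"]*z,(v-d["cy"])/d["fy"]*z,z],-1)
    W=np.linalg.inv(d["camera_from_world"]); return P@W[:3,:3].T+W[:3,3]
def ray(d,uv,h):
    "pixels cast onto plane z=h"
    W=np.linalg.inv(d["camera_from_world"]); uv=np.atleast_2d(uv).astype(float)
    D=np.c_[(uv[:,0]-d["cx"])/d["fx"],(uv[:,1]-d["cy"])/d["fy"],np.ones(len(uv))]@W[:3,:3].T
    return W[:3,3]+D*((h-W[2,3])/D[:,2])[:,None]
def rect(xy):
    "centre, long, short, angle of the long side from world y toward -x... (deg, direction of long axis)"
    c,_,_=q=cv2.minAreaRect((xy*1000).astype(np.float32)); b=cv2.boxPoints(q); e=[b[1]-b[0],b[2]-b[1]]
    e.sort(key=np.linalg.norm); a=np.degrees(np.arctan2(e[1][1],e[1][0]))%180
    return np.round(np.array(c)/1000,4),round(np.linalg.norm(e[1])),round(np.linalg.norm(e[0])),round(a,1)
E
python3 - <<'E'
from h import *
ROI={"box":((.38,.56),(-.36,-.18),.025,.06),"green":((.5,.75),(-.45,-.27),.025,.06),"reader":((.35,.6),(-.1,.1),.035,.06),"posts":((.45,.65),(-.1,.1),.1,.2),"tray":((.3,.6),(.05,.35),.009,.03),"mug":((.5,.8),(-.3,-.12),.05,.12),"stap":((.55,.75),(-.12,.08),.03,.1),"calc":((.5,.75),(.1,.35),.012,.05)}
for n in("top","side"):
    d=dict(np.load(n+"0.npz")); P=pts(d)
    for k,(X,Y,a,b) in ROI.items():
        m=(P[...,0]>X[0])&(P[...,0]<X[1])&(P[...,1]>Y[0])&(P[...,1]<Y[1])&(P[...,2]>a)&(P[...,2]<b)
        p=P[m]
        if len(p)<5: print(n,k,len(p)); continue
        print(n,k,len(p),*rect(p[:,:2]),"z med/95%",np.round(np.percentile(p[:,2],[50,95]),3))
        if k=="posts":
            for s in(1,-1):
                q=p[(p[:,1]-p[:,1].mean())*s>0]; print("  post",np.round(q.mean(0),3),q[:,2].max().round(3))
d=dict(np.load("side0.npz"));e=dict(np.load("top0.npz"))
a=cv2.resize(d["pixels"][130:260,350:480],(400,400),interpolation=2);b=cv2.resize(e["pixels"][190:330,390:530],(400,400),interpolation=2)
cv2.imwrite("pics/crop.png",np.hstack([a,b])[:,:,::-1])
E
```

```text
top box 1391 [ 0.5252 -0.2975] 130 60 100.1 z med/95% [0.037 0.041]
top green 2199 [ 0.6265 -0.3501] 287 101 161.3 z med/95% [0.037 0.041]
top reader 2591 [0.5525 0.0043] 150 93 90.6 z med/95% [0.046 0.049]
top posts 78 [0.6454 0.0079] 142 11 92.0 z med/95% [0.153 0.157]
  post [0.642 0.072 0.142] 0.157
  post [ 0.645 -0.058  0.142] 0.157
top tray 348 [0.5097 0.2446] 213 180 90.6 z med/95% [0.013 0.017]
top mug 538 [ 0.737  -0.2123] 106 79 113.0 z med/95% [0.079 0.092]
top stap 2788 [ 0.6505 -0.0062] 200 172 179.4 z med/95% [0.045 0.05 ]
top calc 1597 [0.626  0.2461] 248 207 0.1 z med/95% [0.022 0.026]
side box 1073 [ 0.5219 -0.2969] 132 61 99.4 z med/95% [0.039 0.042]
side green 1396 [ 0.625  -0.3506] 284 104 161.6 z med/95% [0.039 0.042]
side reader 2782 [0.5525 0.0037] 151 100 92.1 z med/95% [0.047 0.05 ]
side posts 268 [0.6439 0.0066] 145 13 91.8 z med/95% [0.132 0.156]
  post [0.64  0.074 0.132] 0.159
  post [ 0.644 -0.058  0.131] 0.158
side tray 1106 [0.5089 0.2005] 300 183 90.3 z med/95% [0.014 0.026]
side mug 927 [ 0.7346 -0.2133] 112 80 112.4 z med/95% [0.074 0.091]
side stap 2827 [ 0.6501 -0.0093] 200 178 179.7 z med/95% [0.047 0.066]
side calc 2278 [0.6254 0.2446] 249 210 0.0 z med/95% [0.022 0.027]
```

View pics/crop.png

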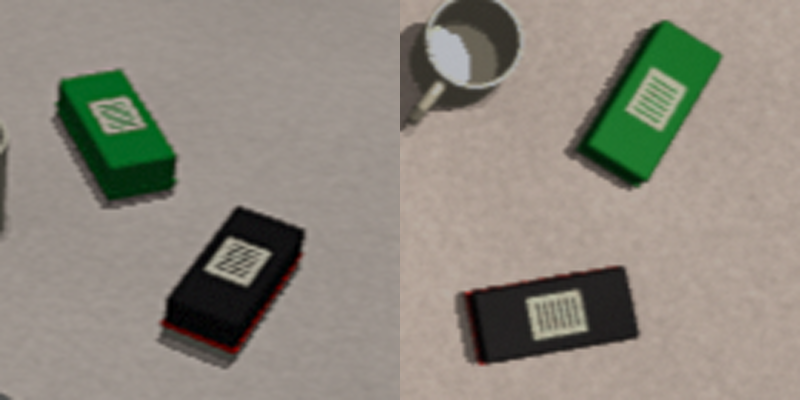

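The crop confirms it: the black box with the red rim at its bottom edge, lying label-up at top (443,300). It measures 130x60 with its top at 38 mm. The other one is all green. Next I'll tighten the reader and tray measurements and check the reach for a tilt plan. Grip across the 60 mm, pitch the box 90° about the closing axis, release, then take it from the other side and pitch another 90°.

```bash
cat >> h.py <<'E'
from scipy.spatial.transform import Rotation as Ro
def rot(psi,t,s=1):
    "tool tilted t deg from straight down toward heading psi (deg); closing axis horizontal, across psi"
    p,t=np.radians([psi,t]); d=np.array([np.cos(p),np.sin(p),0]); u=np.array([0,0,1.])
    z=np.sin(t)*d-np.cos(t)*u; y=s*np.cross(u,d); return Ro.from_matrix(np.c_[np.cross(y,z),y,z]).as_quat()
def tcp(g,q): return np.array(g)-.003*Ro.from_quat(q).apply([0,0,1])
E
python3 - <<'E'
from h import *
from cell import r
ROI={"reader":((.49,.66),(-.1,.1),.041,.052),"tray":((.35,.64),(.09,.40),.009,.03),"traycells":((.45,.57),(.15,.3),-.01,.03),"mug":((.6,.8),(-.27,-.12),.05,.12),"green":((.56,.75),(-.45,-.28),.025,.045)}
for n in("top","side"):
    d=dict(np.load(n+"0.npz")); P=pts(d)
    for k,(X,Y,a,b) in ROI.items():
        m=(P[...,0]>X[0])&(P[...,0]<X[1])&(P[...,1]>Y[0])&(P[...,1]<Y[1])&(P[...,2]>a)&(P[...,2]<b)
        print(n,k,m.sum(),*rect(P[m][:,:2]),np.median(P[m][:,2]).round(3))
    hsv=cv2.cvtColor(d["pixels"],cv2.COLOR_RGB2HSV); m=cv2.inRange(hsv,(5,110,50),(20,255,255))
    c=max(cv2.findContours(m,0,2)[0],key=cv2.contourArea)[:,0]; print(n,"tray by colour rim z=.014",*rect(ray(d,c,.014)[:,:2]))
V=[.577,.005,.155]
def ik(g,psi,t):
    o=[]
    for s in(1,-1):
        q=rot(psi,t,s); a=r.inverse_kinematics(tcp(g,q),q); o.append(None if a is None else np.round(a,2).tolist())
    return o
for psi in(99.8,-80.2):
    print("PSI",psi)
    for nm,g,t in[("pick",[.5235,-.297,.026],-25),("stand",[.5,-.297,.065],65),("re",[.5,-.297,.065],-65),("reup",[.5,-.297,.25],-65)]: print(nm,ik(g,psi,t))
    for nm,g in[("view",[.577,.005,.18]),("tray",[.51,.23,.03])]: print(nm,ik(g,90 if psi>0 else -90,25))
E
```

```text
top reader 3776 [0.58   0.0047] 150 149 92.2 0.045
top tray 706 [0.5148 0.2687] 252 180 94.7 0.013
top traycells 3103 [0.5094 0.2251] 150 119 90.3 0.003
top mug 538 [ 0.737  -0.2123] 106 79 113.0 0.079
top green 1266 [ 0.6621 -0.3646] 219 72 154.2 0.037
top tray by colour rim z=.014 [0.5146 0.2667] 250 180 94.7
side reader 3767 [0.5786 0.0045] 152 152 1.8 0.047
side tray 1543 [0.5142 0.2662] 253 183 94.6 0.014
side traycells 4546 [0.51  0.225] 150 120 90.0 0.005
side mug 927 [ 0.7346 -0.2133] 112 80 112.4 0.074
side green 778 [ 0.6663 -0.3683] 204 70 153.1 0.038
side tray by colour rim z=.014 [0.5124 0.2684] 252 183 94.6
PSI 99.8
pick [None, [-0.45, 0.71, 1.81, -0.81, 0.49, 0.07]]
stand [[-0.83, 1.1, 1.17, 0.54, 1.89, 2.02], [-0.83, 1.1, 1.17, 0.54, 1.89, -1.12]]
re [[-0.27, 0.81, 1.98, 4.46, 1.01, -1.95], [-0.27, 0.81, 1.98, 4.46, 1.01, 1.19]]
reup [[-0.27, 0.42, 1.98, -1.56, 0.96, -2.42], [-0.27, 0.42, 1.98, -1.56, 0.96, 0.73]]
view [[-0.25, 0.52, 1.64, 0.47, 1.14, 2.66], [-0.25, 0.52, 1.64, 0.47, 1.14, -0.48]]
tray [[0.15, 0.68, 1.85, 0.74, 0.67, 2.69], [0.15, 0.68, 1.85, 0.74, 0.67, -0.45]]
PSI -80.2
pick [[-0.7, 0.87, 1.43, 0.29, 1.2, -1.03], [-0.7, 0.87, 1.43, 0.29, 1.2, 2.11]]
stand [[-0.27, 0.81, 1.98, 4.46, 1.01, 1.19], [-0.27, 0.81, 1.98, 4.46, 1.01, -1.95]]
re [[-0.83, 1.1, 1.17, 0.54, 1.89, -1.12], [-0.83, 1.1, 1.17, 0.54, 1.89, 2.02]]
reup [[-0.83, 0.85, 1.16, 0.6, 2.1, -0.97], [-0.83, 0.85, 1.16, 0.6, 2.1, 2.17]]
view [[0.11, 0.53, 1.64, -0.5, 1.09, 0.37], [0.11, 0.53, 1.64, -0.5, 1.09, -2.78]]
tray [[0.5, 0.78, 1.62, -0.45, 1.01, 0.8], [0.5, 0.78, 1.62, -0.45, 1.01, -2.34]]
```

```bash
python3 - <<'E'
from h import *
from cell import r
def ik(g,psi,t):
    q=rot(psi,t,-1); a=r.inverse_kinematics(tcp(g,q),q); return None if a is None else np.round(a,2)
for x,y in((.5,-.297),(.45,-.3),(.5,-.25),(.45,-.25),(.5,-.35)):
  for psi in(100,110,120):
    st=ik([x,y,.067],psi,65)
    for t in(-50,-65):
      a=[ik([x,y,.065],psi,t),ik([x,y,.25],psi,t),ik([x,y,.25],psi,t+45),ik([x,y,.2],psi,t+90)]
      if st is not None and all(k is not None and abs(k[3])<1.55 for k in a): print(x,y,psi,t,st,*a)
E
python3 - <<'E'
from h import *
from cell import r
def ik(g,psi,t):
    q=rot(psi,t,-1); a=r.inverse_kinematics(tcp(g,q),q); return "None" if a is None else f"{a[3]:.2f}/{a[4]:.2f}/{a[5]:.2f}"
for x,y in((.5,-.297),(.45,-.3),(.4,-.38)):
  for psi in(80,100,120,140,160):
    print(x,y,psi,"st",*[ik([x,y,.067],psi,t) for t in(50,65)],"re",*[ik([x,y,.067],psi,t) for t in(-40,-50,-65,-80)],"up",*[ik([x,y,.22],psi,t) for t in(-65,-20,25)])
E
```

```text
0.5 -0.297 80 st 0.63/1.48/-0.98 0.74/1.69/-1.02 re -1.04/0.82/0.64 -1.22/0.95/0.83 -1.40/1.16/1.03 -1.52/1.40/1.16 up -1.29/1.23/0.74 -0.40/0.98/-0.09 0.37/1.37/-0.71
0.5 -0.297 100 st 0.45/1.66/-1.12 0.54/1.90/-1.12 re -1.36/0.59/0.63 4.66/0.74/0.93 4.45/1.01/1.19 4.36/1.31/1.34 up 4.67/0.96/0.81 -0.37/0.83/-0.46 0.27/1.49/-0.97
0.5 -0.297 120 st 0.25/1.79/-1.30 0.32/2.06/-1.28 re 4.41/0.38/0.79 4.07/0.59/1.16 3.90/0.96/1.40 3.85/1.33/1.52 up 4.16/0.72/1.02 -0.25/0.71/-0.90 0.15/1.58/-1.24
0.5 -0.297 140 st 0.05/1.86/-1.52 0.06/2.14/-1.51 re 3.44/0.25/1.37 3.32/0.54/1.49 3.29/0.99/1.55 3.28/1.42/1.57 up 3.36/0.59/1.44 -0.05/0.65/-1.44 0.03/1.61/-1.51
0.5 -0.297 160 st -0.16/1.85/-1.75 -0.21/2.12/-1.76 re 2.29/0.31/2.12 2.57/0.57/1.81 2.68/1.00/1.64 2.69/1.41/1.56 up 2.47/0.65/1.94 0.17/0.67/-2.00 -0.10/1.60/-1.78
0.45 -0.3 80 st 0.59/1.46/-1.05 0.69/1.67/-1.09 re -1.13/0.77/0.71 -1.30/0.90/0.92 -1.46/1.14/1.12 -1.56/1.39/1.26 up -1.33/1.19/0.80 -0.41/0.93/-0.12 0.35/1.35/-0.78
0.45 -0.3 100 st 0.41/1.62/-1.18 0.48/1.86/-1.19 re -1.50/0.56/0.76 4.53/0.73/1.05 4.36/1.03/1.30 4.30/1.3
[... 669 characters left out ...]
9/1.07/0.82 -0.40/0.86/-0.30 0.30/1.42/-0.90
0.4 -0.38 100 st 0.32/1.70/-1.25 0.38/1.95/-1.25 re 4.55/0.46/0.80 4.26/0.66/1.13 4.09/1.00/1.38 4.05/1.35/1.51 up 4.36/0.82/0.96 -0.31/0.73/-0.72 0.19/1.51/-1.15
0.4 -0.38 120 st 0.12/1.78/-1.45 0.15/2.05/-1.44 re 3.76/0.31/1.19 3.57/0.59/1.41 3.50/1.04/1.53 3.49/1.46/1.60 up 3.66/0.64/1.29 -0.14/0.64/-1.24 0.07/1.57/-1.42
0.4 -0.38 140 st -0.09/1.80/-1.66 -0.11/2.07/-1.67 re 2.70/0.31/1.84 2.84/0.60/1.68 2.89/1.07/1.59 2.89/1.51/1.54 up 2.76/0.64/1.77 0.10/0.64/-1.81 -0.05/1.57/-1.68
0.4 -0.38 160 st -0.29/1.74/-1.86 -0.35/2.00/-1.88 re 1.89/0.44/2.24 2.16/0.66/1.92 2.30/1.04/1.68 2.31/1.42/1.55 up 2.03/0.80/2.11 0.29/0.71/-2.35 -0.17/1.53/-1.95
```

Standing the box at (.48,-.297) with heading 75° keeps every joint in range. Picking now.

```bash
cat >> h.py <<'E'
def go(r,g,psi,t,lin=False,vel=.15,back=0):
    q=rot(psi,t,-1); p=tcp(g,q)-back*Ro.from_quat(q).apply([0,0,1])
    r.move_linear(p,q,vel) if lin else r.move_to(p,q)
def lower(r,z0,zmin,dz=.001,F=4,vel=.03):
    "step straight down until the table pushes back"
    f0=r.current_contact_force()[2]; p=np.array(r.current_tool_pos()); n=0
    while p[2]-dz>zmin:
        p[2]-=dz; r.move_linear(p,None,vel); f=r.current_contact_force()[2]-f0
        if f>F: break
    print("lowered to",p.round(4),"dF",round(f,1))
E
python3 - <<'E'
from h import *
from cell import r,optics
P=[.5235,-.297,.026]
r.set_gripper(1.0)
go(r,P,99.8,-25,back=.12); print(r.current_t())
go(r,P,99.8,-25,True); print(r.current_t(),r.current_tool_pos(),r.current_contact_force())
r.set_gripper(0.0,60); print("open",r.current_opening(),r.current_finger_force(),r.current_t())
p=np.array(r.current_tool_pos())+[0,0,.15]; r.move_linear(p,None,.2); print(r.current_finger_force(),r.current_t())
go(r,[.48,-.297,.12],75,65); print(r.current_t(),r.current_q(),r.current_finger_force())
a=optics.get_image("side")
b=optics.get_image("top");np.savez("top1.npz",**b);np.savez("side1.npz",**a)
cv2.imwrite("pics/s1.png",cv2.resize(np.hstack([a["pixels"],b["pixels"]]),(800,300),interpolation=3)[:,:,::-1])
E
```

```text
2.0667
3.0167 [ 0.52355516 -0.29578247  0.02937983] [0.66651383 0.05379379 1.1326442 ]
open 0.6936520520264411 65.43036460876465 3.375
64.67112064361572 4.2833
5.4833 [-0.95037243  0.89870476  1.45760038  0.77850273  1.67895203 -0.98860247] 64.992595911026
```

View pics/s1.png

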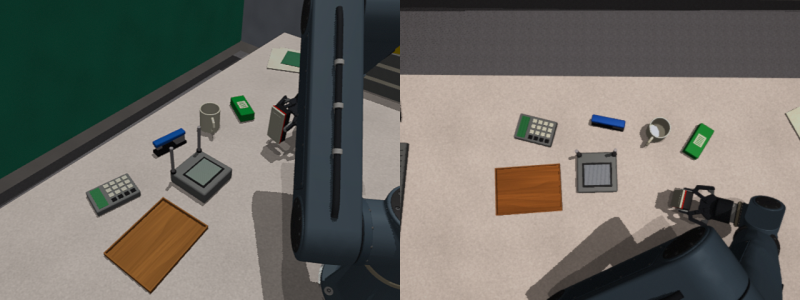

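The box is held upright with its lid facing the reader: side view about (278,123), top about (683,200). Nothing else moved. Next I'll check that the lid face is vertical from the depth image, then lower it.

```bash
cat >> h.py <<'E'
def boxpts(d,c,R=.11,zmin=.01):
    P=pts(d); m=(np.linalg.norm(P-np.array(c),axis=-1)<R)&(P[...,2]>zmin); return P,m
def plane(p):
    c=p.mean(0); n=np.linalg.svd(p-c,full_matrices=False)[2][2]; return c,n
def lidface(d,c):
    P,m=boxpts(d,c); px=d["pixels"].astype(int); w=m&(px.min(-1)>90)&(np.ptp(px,axis=-1)<50)
    n,l,st,_=cv2.connectedComponentsWithStats(w.astype(np.uint8)); k=1+st[1:,4].argmax(); p=P[cv2.erode((l==k).astype(np.uint8),np.ones((3,3)))>0]
    c,nn=plane(p); return len(p),c.round(4),nn.round(3),np.percentile(p[:,2],[1,99]).round(3)
E
python3 - <<'E'
from h import *
from cell import r,optics
d=dict(np.load("side1.npz")); print("lid",lidface(d,[.48,-.297,.12]))
go(r,[.48,-.297,.074],75,65,True,.1); lower(r,0,.052,F=4); print(r.current_t(),r.current_finger_force())
d=optics.get_image("side"); print("lid",lidface(d,[.48,-.297,.065]))
E
```

```text
h.py:36: RuntimeWarning: Mean of empty slice.
  c=p.mean(0); n=np.linalg.svd(p-c,full_matrices=False)[2][2]; return c,n
  ret = um.true_divide(
Traceback (most recent call last):
  File "h.py", line 40, in lidface
    c,nn=plane(p); return len(p),c.round(4),nn.round(3),np.percentile(p[:,2],[1,99]).round(3)
         ~~~~~^^^
  File "h.py", line 36, in plane
    c=p.mean(0); n=np.linalg.svd(p-c,full_matrices=False)[2][2]; return c,n
                   ~~~~~~~~~~~~~~~~~~~~~~~~~~~~~~~~~~~~~~~~~^^^
IndexError: index 2 is out of bounds for axis 0 with size 0
```

```bash
cat >> h.py <<'E'
def face(d,g,psi,lo,hi,half=.027,up=.055):
    "plane through the points of a roughly vertical face lo..hi ahead of g along psi"
    P=pts(d); p=np.radians(psi); f=np.array([np.cos(p),np.sin(p),0]); w=np.array([-f[1],f[0],0]); D=P-np.array(g)
    m=(D@f>lo)&(D@f<hi)&(abs(D@w)<half)&(abs(D[...,2])<up); q=P[m]
    if len(q)<20: return len(q)
    c,n=plane(q); n*=np.sign(n@f) or 1
    return len(q),"dist",((c-g)@f).round(4),"lean deg",np.degrees(np.arcsin(n[2])).round(1),"heading",np.degrees(np.arctan2(n[1],n[0])).round(1)
E
python3 - <<'E'
from h import *
from cell import r,optics
d=dict(np.load("side1.npz")); print("lid",face(d,[.48,-.297,.12],75,.018,.036))
go(r,[.48,-.297,.074],75,65,True,.1); lower(r,0,.052,F=4); print(r.current_t(),r.current_finger_force())
d=optics.get_image("side"); print("lid",face(d,[.48,-.297,.065],75,.018,.036))
E
```

```text
lid (759, 'dist', np.float64(0.0255), 'lean deg', np.float64(0.3), 'heading', np.float64(75.3))
lowered to [ 0.4793 -0.2996  0.0681] dF 6.1
7.9417 65.35635352134705
lid (690, 'dist', np.float64(0.0249), 'lean deg', np.float64(0.0), 'heading', np.float64(75.2))
```

Vertical to 0.3° and touching the desk. Releasing and checking that it stands.

```bash
python3 - <<'E'
from h import *
from cell import r,optics
r.set_gripper(1.0); r.sleep(.3); print(r.current_opening(),r.current_finger_force(),r.current_contact_force())
p=np.array(r.current_tool_pos()); z=Ro.from_quat(r.current_ee_rot()).apply([0,0,1])
r.move_linear(p-.1*z,None,.15); r.move_linear(p-.1*z+[0,0,.12],None,.25); print(r.current_t())
for n in("side","top"):
    d=optics.get_image(n); np.savez(n+"2.npz",**d); print(n,face(d,[.48,-.297,.065],75,.018,.036))
    P=pts(d); m=(np.linalg.norm(P[...,:2]-[.486,-.29],axis=-1)<.06)&(P[...,2]>.115)&(P[...,2]<.14); print(m.sum(),*rect(P[m][:,:2]),np.median(P[m][:,2]).round(4))
E
```

```text
0.9974520766238978 0.0 [-0.34443586  0.12446945 -0.39760159]
10.125
side (708, 'dist', np.float64(0.0245), 'lean deg', np.float64(0.0), 'heading', np.float64(75.5))
461 [ 0.4806 -0.2886] 64 41 164.2 0.1297
top (277, 'dist', np.float64(0.0269), 'lean deg', np.float64(0.3), 'heading', np.float64(75.3))
512 [ 0.4832 -0.2889] 61 39 166.3 0.1289
```

It stands, let go, centre (.482,-.290), heading 75.4°. Regrasping now from the lid side.

```bash
python3 - <<'E'
from h import *
from cell import r,optics
G=np.array([.4838,-.2832,.066]); psi=75.4
go(r,G+[0,0,.24],psi,0); print(r.current_q().round(2) if hasattr(r.current_q(),'round') else r.current_q())
go(r,G+[0,0,.03],psi,-65,back=.11); print(np.round(r.current_q(),2),r.current_t())
go(r,G,psi,-65,True,.12,back=.08)
go(r,G,psi,-65,True,.12); print(np.round(r.current_contact_force(),1),r.current_t())
d=optics.get_image("top"); print("underside",face(d,[.482,-.29,.065],75.4+180,.01,.03)); 
s=optics.get_image("side"); cv2.imwrite("pics/s2.png",cv2.resize(np.hstack([s["pixels"],d["pixels"]]),(800,300),interpolation=3)[:,:,::-1])
E
```

```text
[-0.61  0.32  1.56  0.    1.27 -0.36]
[-0.03  0.74  1.74 -1.13  1.36  0.91] 12.1417
[ 0.5  0.4 -0. ] 13.5333
underside 0
```

View pics/s2.png

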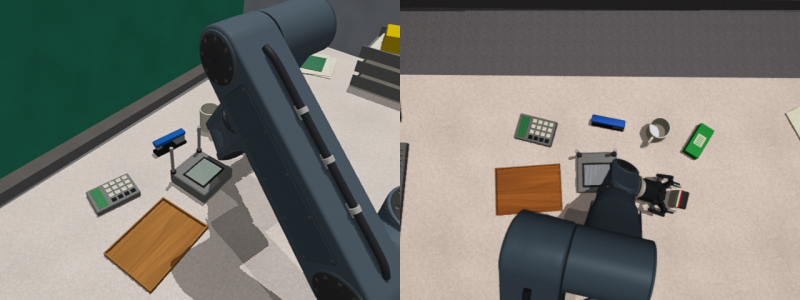

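The jaws straddle the standing box at top (678,200) with no contact. Gripping, lifting, turning it lid-up and bringing it over the reader.

```bash
python3 - <<'E'
from h import *
from cell import r,optics
r.set_gripper(0.0,60); print(r.current_opening(),r.current_finger_force())
p=np.array(r.current_tool_pos()); r.move_linear(p+[0,0,.17],None,.15); print(r.current_t())
G=np.array([.4838,-.2832,.066])
go(r,G+[0,.02,.21],80,25); print(np.round(r.current_q(),2),r.current_t())
V=np.array([.579,.0047,.181])
go(r,V+[0,0,.08],91.9,25); print(r.current_t(),r.current_finger_force())
for n in("side","top"):
    d=optics.get_image(n); np.savez(n+"3.npz",**d); P=pts(d)
    c=V+[0,0,.08]; m=(abs(P[...,0]-c[0])<.04)&(abs(P[...,1]-c[1])<.09)&(abs(P[...,2]-c[2])<.06)
    print(n,m.sum(),np.round(np.percentile(P[m],[2,98],axis=0),3).tolist())
    cv2.imwrite(f"pics/{n}3.png",d["pixels"][:,:,::-1])
E
```

```text
0.6906740872754841 65.46461462974548
15.275
[-0.74  0.43  1.54  0.37  1.44 -0.67] 16.6833
17.7833 64.9237060546875
side 2601 [[0.541, -0.044, 0.24], [0.613, 0.07, 0.319]]
top 1521 [[0.543, -0.007, 0.262], [0.614, 0.07, 0.315]]
```

View pics/side3.png

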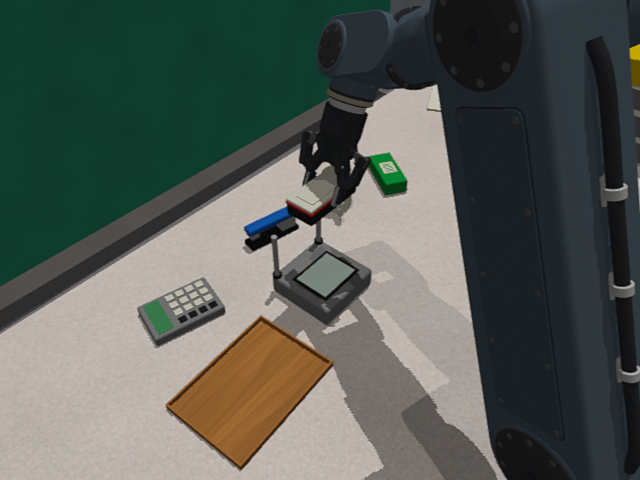

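View pics/top3.png

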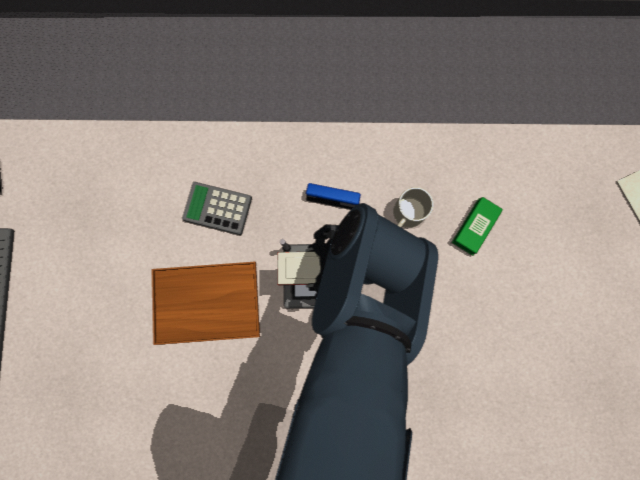

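The box is lid-up in the gripper above the reader: side (312,200), top (300,268). Its +y end is at y≈.070, as expected. I'll lower to viewing height, check level, height and yaw, then hold.

```bash
cat >> h.py <<'E'
def lid(d,c,tol=.008):
    "upward lid face near c: plane fit on the bright points"
    P=pts(d); px=d["pixels"].astype(int); m=(abs(P[...,0]-c[0])<.04)&(abs(P[...,1]-c[1])<.08)&(abs(P[...,2]-c[2])<tol)&(px.min(-1)>110)
    q=P[m]; q=q[q[:,1]>c[1]]; k,n=plane(q); n*=np.sign(n[2])
    return len(q),"z",k[2].round(4),"tilt x,y deg",np.degrees(n[:2]).round(1),"ends y",np.percentile(q[:,1],99.5).round(4),"x",np.percentile(q[:,0],[.5,99.5]).round(4),rect(q[:,:2])
E
python3 - <<'E'
from h import *
from cell import r,optics
V=np.array([.579,.0047,.181])
go(r,V,91.9,25,True,.1); r.sleep(.3); print(r.current_t(),np.round(r.current_tool_pos(),4),tcp(V,rot(91.9,25,-1)).round(4))
for n in("side","top"): print(n,lid(optics.get_image(n),V+[0,0,.012]))
E
```

```text
19.1333 [0.5792 0.0034 0.184 ] [0.579  0.0034 0.1837]
side (710, 'z', np.float64(0.1924), 'tilt x,y deg', array([0.5, 1.8]), 'ends y', np.float64(0.0705), 'x', array([0.5473, 0.6072]), (array([0.5775, 0.0372]), 67, 61, np.float32(92.4)))
top (557, 'z', np.float64(0.1908), 'tilt x,y deg', array([1.1, 3.1]), 'ends y', np.float64(0.0707), 'x', array([0.5492, 0.6065]), (array([0.578, 0.046]), 57, 49, np.float32(0.5)))
```

Lined up, level to within about 2–3°, underside at about .154. Holding for the reading, then to the tray.

```bash
python3 - <<'E'
from h import *
from cell import r,optics
r.sleep(2.2)
V=np.array([.579,.0047,.181]); T=np.array([.5137,.267,.030])
go(r,V+[0,0,.06],91.9,25,True,.12)
go(r,T+[0,0,.12],94.65,25); go(r,T+[0,0,.012],94.65,25,True,.1); r.sleep(.1)
print(r.current_t(),r.current_finger_force())
for n in("side","top"): print(n,lid(optics.get_image(n),T+[0,0,.024]))
lower(r,0,.028,F=3,vel=.02); print(r.current_t())
E
```

```text
24.5167 64.90890741348267
side (1172, 'z', np.float64(0.0534), 'tilt x,y deg', array([0.5, 1.6]), 'ends y', np.float64(0.3334), 'x', array([0.4793, 0.541 ]), (array([0.5112, 0.2991]), 68, 61, np.float32(95.2)))
top (311, 'z', np.float64(0.052), 'tilt x,y deg', array([0.3, 5.1]), 'ends y', np.float64(0.3341), 'x', array([0.4826, 0.5399]), (array([0.5113, 0.3174]), 57, 34, np.float32(0.6)))
lowered to [0.514  0.2658 0.0332] dF 6.5
27.6167
```

```bash
python3 - <<'E'
from h import *
from cell import r,optics
r.set_gripper(1.0); r.sleep(.2); print(r.current_finger_force())
p=np.array(r.current_tool_pos()); z=Ro.from_quat(r.current_ee_rot()).apply([0,0,1])
r.move_linear(p-.1*z,None,.12); r.move_linear(p-.1*z+[0,-.1,.15],None,.25); r.sleep(.3); print(r.current_t(),np.round(r.current_contact_force(),2))
ds={n:optics.get_image(n) for n in("side","top")}
for n,d in ds.items():
    P=pts(d); m=(abs(P[...,0]-.5137)<.05)&(abs(P[...,1]-.267)<.09)&(P[...,2]>.034)&(P[...,2]<.06); q=P[m]; c,k=plane(q[abs(q[:,2]-np.median(q[:,2]))<.004]); print(n,len(q),*rect(q[:,:2]),"z",np.median(q[:,2]).round(4),"tilt",np.degrees(k[:2]*np.sign(k[2])).round(1))
cv2.imwrite("pics/end.png",cv2.resize(np.hstack([ds["side"]["pixels"],ds["top"]["pixels"]]),(800,300),interpolation=3)[:,:,::-1])
E
```

```text
0.0
30.3583 [-0.45 -0.67 -0.31]
side 2276 [0.5129 0.2671] 132 63 94.1 z 0.0415 tilt [-0.4  0.1]
top 1441 [0.5147 0.2681] 130 60 94.7 z 0.0404 tilt [ 0.1 -0. ]
```

View pics/end.png

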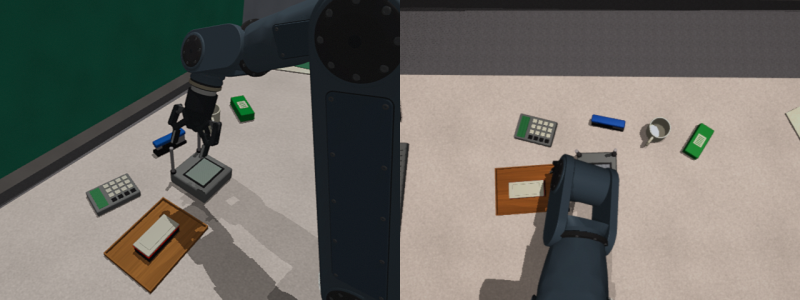

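The box lies lid-up, flat and centred in the tray at side (157,235) and top (527,190). The bystanders haven't moved and the arm is clear.

```bash
python3 -c "
from cell import r
print(r.hand_in(), r.current_t())"
```

```text
the job is handed in; nothing more can be done
the job is handed in; nothing more can be done
```

I stood the lunch box on end and let go, regrasped it lid-up, held it over the reader for more than 2 s and set it flat in the middle of the tray. The mug, calculator and stapler look unmoved in the pictures, and I handed the job in at about 31 s; no pass/fail result came back.

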